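# Vent the steam station and pop out its scale cartridge

### The arm

A 7-joint arm with a two-finger parallel gripper is mounted at the origin on a cart in front of the work surface, level with it; the furniture and walls round the work are solid. World frame = base frame: x ahead of the robot, y to its left, z up, the work surface at z = 0. Lengths are in m, angles in rad, forces in N, time in s.
With the tool pointing down it reaches from about 0.425 to 1.025 m from the base axis. Payload 3.6 kg.
Tool frame: the origin (TCP) lies midway between the tips of the shut fingers; the grasp point (between the pads) lies 19 mm behind it (arm.hold_point_z is the distance from the TCP to the grasp point, in m); z points along the fingers, y is the line along which they close (so a half turn about z gives the same grasp; the last joint's range is limited). The gripper opens to 85 mm and grips with 20 to 120 N. Pads are 22 mm wide; open, the fingers measure 114 mm over their backs; the gripper's body (76 mm by 85 mm) begins 54 mm behind the grasp point. The pads swing forward as they close: fully open they stand 13 mm farther back than shut.
Start: joints at [-1.29, 0.591, 0.048, 1.609, -0.033, 0.943, -0.034], TCP at [0.265, 0.675, 0.231] pointing down, gripper open.
Joint ranges: [-2.69, 2.69], [-0.47, 2.24], [-1.27, 1.36], [0.19, 2.51], [-1.53, 4.68], [0.08, 2.07], [-3.09, 3.09]. Speed limits (rad/s): [2.57, 2.57, 3.14, 3.14, 3.14, 3.14, 3.14].

### API

Orientations are given as a unit quaternion [w, x, y, z].
In Python, from workcell import readout, viewer, hand_in, arm gives the robot as it stands.
- The arm moves only by the tool arm_command, never from a script. Its argument "targets" is a list that holds one entry, the list of rows, each a list of 7 numbers: the shift along the tool's x, y, z as a fraction of full scale, then the turn, a rotation vector about the tool's x, y, z as a fraction of full scale, then the opening, from -1 (shut) to 1 (fully open). A call has 1 to 20 rows; each row shifts and turns the commanded pose from where the row before left it, along the tool's axes as they then stand; what a row does not reach is not made up. Full scale, the value 1, is 30 mm for a shift and 4 degrees for a turn. A row lasts 1/10 s, in which the tool goes at most 50 mm and 8.59 degrees, less where a joint would pass 70% of its speed; a pose out of reach is approached as far as the arm can. A call with a number of a shift or a turn outside -1 to 1 is refused whole. A call with a gripper value outside its range is refused whole. The fingers move at their own pace and stop on an object; "squeeze" is the grip in N (left out, the last holds). Time passes only in rows, so rows that do not move let the fingers close. It gives the time, the measured TCP pose, the force, the opening and the grip force at its end, in the units of the state.
- readout.state(): the state, without advancing time (a new reading comes with each control period).
- viewer.capture(name): name is "scene" or "top"; returns a dict with "image" (384x512x3 uint8, blue, green, red), "camera_matrix" (3x3 intrinsics, pixels), "world_to_cam" (4x4, takes a point from world to camera coordinates). Camera axes: x right, y down, z forward; pixel columns grow to the right and rows downward; lengths in m; the calibration is good to about 2 mm. A picture is of the moment at which its call begins. There is no depth.
- hand_in(): hands the job in; it is judged then, once.
The state is a dict: "t": time; "qpos": joint angles; "joint_velocities": joint speeds; "tau": joint torques, N m; "ee_pos": TCP position; "eef_rot": TCP orientation; "wrist_force": force on the tool from outside, world axes, zero at the start; "ft_torque": the same for the moment, N m; "width": finger opening in m; "gripper_force": force on a finger pad.
Only numpy, scipy, OpenCV 4.12 (cv2) and the standard library are available. Lean on these libraries where they do the work, as an engineer would, in place of code of your own. Each camera call takes 0.05 s, during which the arm holds its last target. There are 200 camera calls.

### The job

The steam station is due for descaling. First let off the pressure: open the red vent wheel on its top about half a turn. Then press the blue cap of the scale cartridge gently down into its well until the push latch lets it spring up, lift the cartridge out and stand it upright, without dropping it, in the steel drip tray. Leave the vent open and the other things on the table alone.

Things in the scene. Friction and masses are not known exactly. Their poses are not given: they have to be found in the camera images.
- station: white steam station, grey deck, 150 (x) x 230 (y) x 95 mm high, fixed. Origin: centre of its underside; x to its back (control panel faces -x), y to its left, z up. Flat deck at z 95 mm. Cartridge well (46 mm bore, steel ring 2 mm high, 60 mm across) centred at x -5, y +60 mm; vent valve at x -5, y -62 mm; a flat black filler cap (34 mm across, 10 mm high) at x +40, y 0.
- vent_grip (a point): centre of the red round vent handwheel: 48 mm across, 14 mm thick, axis vertical; 38 mm above the deck (133 mm above the table) when shut. Below it only the stem, a brass bonnet (30 mm across, 26 mm high) and a brass outlet pipe to the back (top 12 mm above the deck). The point turns and rises with the wheel; its x axis points to the white index mark.
- vent_wheel (a joint): turn of the vent wheel in rad: 0 shut, grows anticlockwise seen from above (opening), stop at 3.6. Starts at 0 to 0.3. Rising stem: the wheel climbs 3.8 mm a radian (12 mm in half a turn), so the hand has to climb with it. Turns with about 0.15 N m and stays where it is left.
- cartridge: loose scale cartridge, 60 mm long, about 60 g: blue round cap 42 mm across (upper 34 mm), white filter body 34 mm across below. Origin: centre of its foot; z up along its axis. At the start it is latched in the well, its top about level with the steel ring, so it cannot be gripped. Sprung out, its top stands 31 mm above the deck; then grip the cap and lift straight up.
- cartridge_top (a point): centre of the flat top of the cap, 60 mm above the foot: press here with closed fingertips. How far in it must go is not known beforehand and differs from station to station, about 4 to 13 mm: a light spring (2 to 3 N) all the way, then a hard stop; the latch frees about 1.5 mm before that stop. Over 40 N the seat cracks, so stop at the first steep rise of the force (some 8 N).
- carrier: spring-loaded grey cup, 40 mm across, at the bottom of the well, in which the cartridge's foot stands loosely, 12 mm deep. Origin: its underside; moves only up and down.
- ejector (a joint): height of the carrier in m: 0 latched, negative pressed in, +0.030 sprung out. Push-push latch: after a full press, lifting the hand lets it spring out by itself, damped, in about half a second. A press that is too short leaves it latched (press again, further); pressing it fully in once it is out latches it again.
- tray: open steel drip tray, 125 (x) x 150 (y) x 18 mm high, walls 3 mm, fixed. Origin: centre of its underside; its inner floor is 3 mm above the origin.
- pin_tin: dark red tin, 76 x 114 x 30 mm, bystander behind the station
- spool_red: red thread spool, 40 mm across, 55 mm high, bystander at the back
- tape_measure: rolled yellow tape measure, 53 x 54 x 19 mm, bystander at the left
- beeswax_pot: round white and blue pot, 69 mm across, 41 mm high, bystander at the right
- amber_spray: brown spray bottle, 79 x 76 x 171 mm, bystander at the right
Things that resemble listed ones, but are neither listed nor needed, are in the scene too. Of the things like the cartridge, leave any that is turquoise or yellow; of the rest the larger one is meant.

How it is judged:
By the outcome, as a careful person would: the job done as asked, in the order asked, and still so for the second after the job is handed in, with the robot touching nothing.
It also fails if it takes over 69 s, if anything falls off the work surface, if the arm or the gripper's body presses on something with over 40 N, if the wrist force passes 120 N, or if a joint passes its speed limit or range.

## Working session

There is one attempt and no reset: what is moved stays moved. The work goes in short steps, Python scripts to look and compute and a tool call to move; the robot and the scene stay as the last step left them, time stands still between calls to the robot, and variables do not carry over. Pictures are saved under pics/ and viewed, at most 10 in all, crops included, and the job is handed in when it is done.

Besides the shell and the picture viewer there is one more tool, called after "Emit:" as a command line: name --argument value ..., lists and objects as JSON in quotes. arm_command: Moves the arm, as the interface text tells. Its arguments: {"type":"object","properties":{"targets":{"type":"array"},"squeeze":{"type":"number"}},"required":["targets"]}

```bash
mkdir -p pics; cat > h.py <<'E'
import numpy as np, cv2
from workcell import readout, viewer, hand_in, arm
def cap(n,fn=None):
    c=viewer.capture(n)
    if fn: cv2.imwrite('pics/'+fn,c['image'])
    return c
def ray(c,u,v,z):
    K=np.array(c['camera_matrix']);T=np.array(c['world_to_cam']);R=T[:3,:3];o=-R.T@T[:3,3]
    d=R.T@np.linalg.inv(K)@np.array([u,v,1.]);return o+d*(z-o[2])/d[2]
def proj(c,p):
    T=np.array(c['world_to_cam']);q=np.array(c['camera_matrix'])@(T[:3,:3]@np.array(p)+T[:3,3]);return q[:2]/q[2]
E
python3 - <<'E'
from h import *
import pickle
a=cap('scene','s1.png');b=cap('top','t1.png');pickle.dump((a,b),open('c1.pkl','wb'))
print(readout.state())
for c in(a,b):
    T=c['world_to_cam'];print(-np.array(T)[:3,:3].T@np.array(T)[:3,3])
E
```

```text
{'t': 0.1, 'qpos': array([-1.29050868,  0.59202043,  0.04829883,  1.60967697, -0.03328317,
        0.942702  , -0.03370812]), 'joint_velocities': array([ 0.00114836, -0.00295276,  0.00125394, -0.00249472, -0.00043372,
        0.00132505, -0.00148175]), 'tau': array([ 4.28233223e-03, -5.50005054e+01,  1.55299835e+00, -1.98823518e+01,
        9.67218453e-03,  3.85732652e-03,  4.66907665e-06]), 'ee_pos': array([0.26445182, 0.67425875, 0.23026651]), 'eef_rot': array([-1.25344613e-04,  1.85764833e-01,  9.82593723e-01, -9.93348514e-04]), 'wrist_force': array([ 0.34588947, -0.35716829,  0.11141111]), 'ft_torque': array([-0.00747998,  0.01191181,  0.00873913]), 'gripper_force': 0.0, 'width': 0.0851903255657715}
[-0.26808661  0.33667689  0.65415029]
[ 0.27044777 -0.14634272  1.38368858]
```

View pics/s1.png

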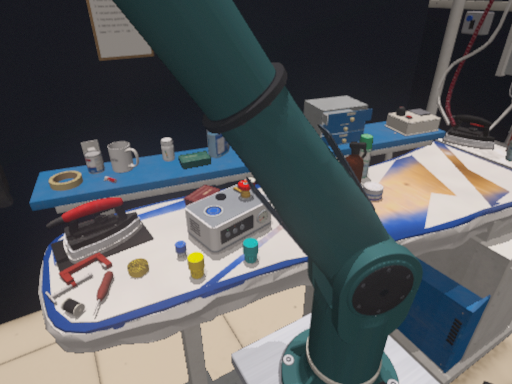

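View pics/t1.png

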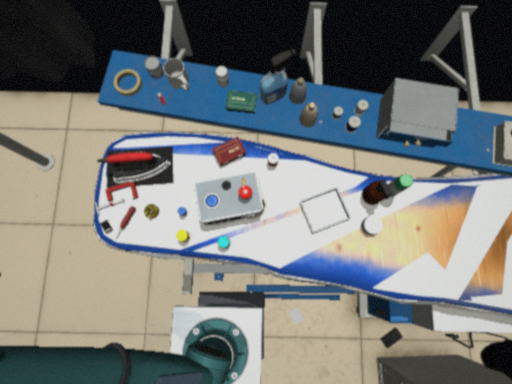

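The scene view shows the station at about (230,217), with the arm partly covering the view. In the top view I see:
- station at (229,199)
- blue cap in the well at (212,201)
- red wheel at (245,192)
- tray outline at (325,210)
- small blue decoy at (182,212), turquoise at (223,242), yellow at (183,236)

```bash
python3 - <<'E'
from h import *
import pickle
a,b=pickle.load(open('c1.pkl','rb'))
def blobs(c,m,z,name):
    n,l,s,ce=cv2.connectedComponentsWithStats(m.astype(np.uint8))
    for i in range(1,n):
        if s[i,4]>25: print(name,ce[i].round(1),s[i,:5],ray(c,*ce[i],z).round(4))
h=cv2.cvtColor(b['image'],cv2.COLOR_BGR2HSV);H,S,V=[h[...,i].astype(int) for i in range(3)]
roi=np.zeros(H.shape,bool);roi[170:230,175:270]=1
blobs(b,roi&(H>105)&(H<125)&(S>120),.096,'blue')
blobs(b,roi&((H<8)|(H>172))&(S>130)&(V>90),.14,'red')
blobs(b,roi&(V<45),.105,'black')
# station deck contour
g=b['image'].astype(int);m=roi&(S<40)&(V>100)&(V<185)
m=cv2.morphologyEx(m.astype(np.uint8),cv2.MORPH_OPEN,np.ones((3,3)))
cs,_=cv2.findContours(m,0,1);c=max(cs,key=cv2.contourArea);r=cv2.minAreaRect(c);print(r,[ray(b,*p,.095)[:2].round(3).tolist() for p in cv2.boxPoints(r)])
# scene
h=cv2.cvtColor(a['image'],cv2.COLOR_BGR2HSV);H,S,V=[h[...,i].astype(int) for i in range(3)]
roi=np.zeros(H.shape,bool);roi[170:250,170:280]=1
blobs(a,roi&(H>105)&(H<125)&(S>120),.096,'blueS')
blobs(a,roi&((H<8)|(H>172))&(S>130)&(V>90),.14,'redS')
x=cv2.resize(b['image'][165:260,165:365],None,fx=4,fy=4,interpolation=cv2.INTER_CUBIC)
y=cv2.resize(a['image'][170:250,175:275],None,fx=5,fy=5,interpolation=cv2.INTER_CUBIC)[:,:500]
cv2.imwrite('pics/c1.png',x);cv2.imwrite('pics/c2.png',y)
print(arm.hold_point_z)
E
```

```text
blue [211.2 200.5] [206 196  11  10  89] [0.5178 0.0268 0.096 ]
blue [181.7 211. ] [178 208   8   7  38] [0.4779 0.1291 0.096 ]
red [244.8 192.1] [239 186  13  13 110] [ 0.5414 -0.0933  0.14  ]
((229.4652862548828, 196.07443237304688), (37.8037109375, 63.662078857421875), 82.99872589111328) [[0.587, 0.087], [0.621, -0.14], [0.484, -0.159], [0.452, 0.062]]
blueS [177.4 204.8] [170 201  15   8  81] [0.6006 0.1073 0.096 ]
blueS [213.2 210.3] [206 207  15   7  75] [0.5204 0.0272 0.096 ]
blueS [179.9 244.5] [176 241   9   7  39] [0.4203 0.162  0.096 ]
redS [243.1 185.7] [238 180  12  11  84] [ 0.5352 -0.0796  0.14  ]
0.0187
```

View pics/c1.png

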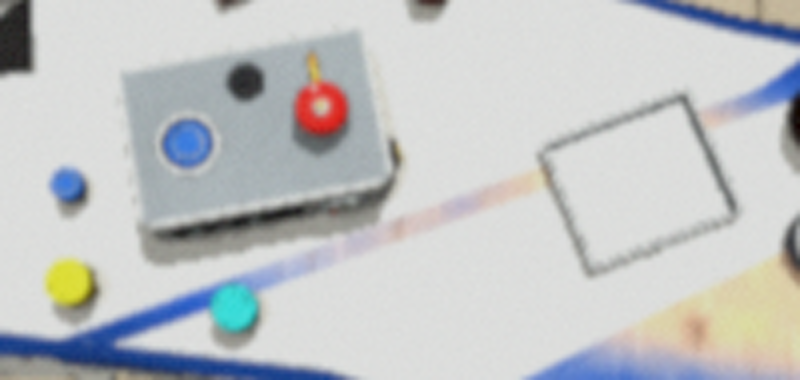

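The crop confirms the blue cap in the steel ring, the wheel with its pipe to the back, and the tray. The two views agree on the cap at (0.519, 0.027), and cap to wheel measures 122.5 mm against 122 expected. I'll move above the wheel now.

Emit:
arm_command --targets '[[[-0.81,-0.93,0,0,0,0,1],[-0.81,-0.93,0,0,0,0,1],[-0.81,-0.93,0,0,0,0,1],[-0.81,-0.93,0,0,0,0,1],[-0.81,-0.93,0,0,0,0,1],[-0.81,-0.93,0,0,0,0,1],[-0.81,-0.93,0,0,0,0,1],[-0.81,-0.93,0,0,0,0,1],[-0.81,-0.93,0,0,0,0,1],[-0.81,-0.93,0,0,0,0,1],[-0.81,-0.93,0,0,0,0,1],[-0.81,-0.93,0,0,0,0,1],[-0.81,-0.93,0,0,0,0,1],[-0.81,-0.93,0,0,0,0,1],[-0.81,-0.93,0,0,0,0,1],[-0.81,-0.93,0,0,0,0,1],[-0.81,-0.93,0,0,0,0,1],[-0.81,-0.93,0,0,0,0,1],[-0.81,-0.93,0,0,0,0,1],[-0.81,-0.93,0,0,0,0,1]]]'

```text
t: 2.1
ee_pos: [0.5134, -0.0234, 0.2311]
eef_rot: [-0.0, 0.186, 0.983, -0.0]
wrist_force: [1.0, 0.1, -0.8]
width: 0.0858
gripper_force: 0.0
```

Emit:
arm_command --targets '[[[0,0,0,0,0,1,1],[0,0,0,0,0,1,1],[0,0,0,0,0,1,1],[0,0,0,0,0,1,1],[0,0,0,0,0,1,1],[0,0,0,0,0,1,1],[0,0,0,0,0,1,1],[0,0,0,0,0,1,1],[0,0,0,0,0,1,1],[0,0,0,0,0,1,1],[0,0,0,0,0,1,1],[0,0,0,0,0,1,1],[0,0,0,0,0,1,1],[0,0,0,0,0,1,1],[0,0,0,0,0,1,1],[0,0,0,0,0,1,1],[0,0,0,0,0,1,1],[0,0,0,0,0,1,1],[0,0,0,0,0,1,1],[0,0,0,0,0,1,1]]]'

```text
t: 4.1
ee_pos: [0.5131, -0.0219, 0.231]
eef_rot: [-0.0, 0.775, 0.632, -0.0]
wrist_force: [0.3, 1.2, 0.5]
width: 0.0849
gripper_force: 0.0
```

Emit:
arm_command --targets '[[[0,0,0,0,0,1,1],[0,0,0,0,0,1,1],[0,0,0,0,0,1,1],[0,0,0,0,0,1,1],[0,0,0,0,0,1,1],[0,0,0,0,0,1,1],[0,0,0,0,0,1,1],[0,0,0,0,0,1,1],[0,0,0,0,0,1,1],[0,0,0,0,0,1,1],[0,0,0,0,0,1,1],[0,0,0,0,0,1,1],[0,0,0,0,0,1,1],[0,0,0,0,0,1,1],[0,0,0,0,0,1,1],[0,0,0,0,0,1,1],[0,0,0,0,0,1,1],[0,0,0,0,0,1,1],[0,0,0,0,0,1,1],[0,0,0,0,0,1,1]]]'

```text
t: 6.1
ee_pos: [0.5131, -0.0218, 0.231]
eef_rot: [-0.0, 1.0, -0.014, -0.0]
wrist_force: [-0.3, -0.2, -1.1]
width: 0.0855
gripper_force: 0.0
```

```bash
cat >> h.py <<'E'
from scipy.spatial.transform import Rotation as Ro
def R0(s): w,x,y,z=s['eef_rot'];return Ro.from_quat([x,y,z,w]).as_matrix()
def to(p,s=None):
    s=s or readout.state();R=R0(s);d=R.T@(np.array(p)-s['ee_pos'])/0.03
    print('t',round(s['t'],2),'pos',s['ee_pos'].round(4),'yang',np.degrees(np.arctan2(R[1,1],R[0,1])).round(1),'tilt',R[:,2].round(4),'q',s['qpos'].round(2),'F',s['wrist_force'].round(1),'w',round(s['width'],4),'gf',round(s['gripper_force'],1),'delta(tool,FS)',d.round(2))
E
python3 -c "
from h import *
to([.54,-.092,.16])"
```

```text
t 6.1 pos [ 0.5131 -0.0218  0.231 ] yang -91.6 tilt [-7.e-04  1.e-04 -1.e+00] q [-0.73  0.48  0.95  2.11 -0.54  0.82 -1.05] F [-0.3 -0.2 -1.1] w 0.0855 gf 0.0 delta(tool,FS) [0.96 2.32 2.37]
```

Emit:
arm_command --targets '[[[0.32,0.77,0.6,0,0,0,1],[0.32,0.77,0.6,0,0,0,1],[0.32,0.77,0.6,0,0,0,1],[0,0,0,0,0,0,1]]]'

```text
t: 6.5
ee_pos: [0.54, -0.0953, 0.1758]
eef_rot: [0.001, 1.0, -0.015, -0.001]
wrist_force: [-0.9, 0.6, 0.3]
width: 0.0856
gripper_force: 0.0
```

```bash
python3 -c "
from h import *
to([.54,-.092,.112])
a=cap('scene');b=cap('top')
x=np.hstack([cv2.resize(a['image'][130:230,190:290],None,fx=4,fy=4,interpolation=2),cv2.resize(b['image'][150:250,195:295],None,fx=4,fy=4,interpolation=2)]);cv2.imwrite('pics/c3.png',x)"
```

```text
t 6.5 pos [ 0.54   -0.0953  0.1758] yang -91.7 tilt [-0.0021 -0.0025 -1.    ] q [-0.49  0.59  0.83  2.08 -0.64  0.75 -0.85] F [-0.9  0.6  0.3] w 0.0856 gf 0.0 delta(tool,FS) [ 0.   -0.12  2.13]
```

View pics/c3.png

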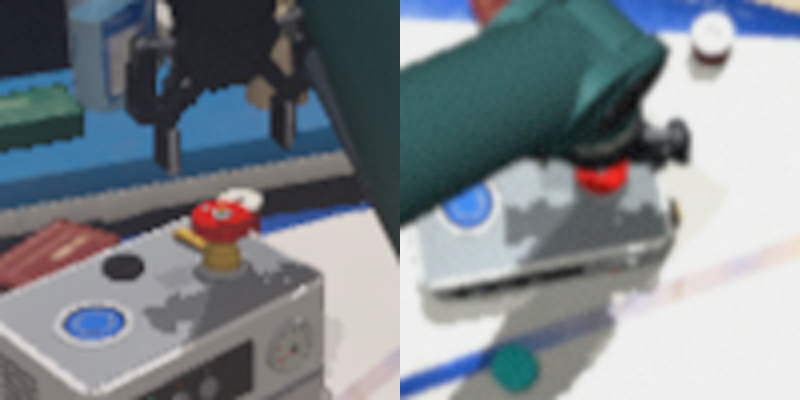

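The left crop (scene) shows the wheel hub at crop pixel (222,214), i.e. image (245.5,183.5), with the open fingers above it straddling it. The spool behind it had contaminated the earlier red mask.

```bash
python3 -c "
from h import *
import pickle
a,b=pickle.load(open('c1.pkl','rb'))
for z in(.14,.142): print(ray(a,245.3,183.3,z))
for p in([.5414,-.0933,.14],[.537,-.0935,.14]):print(proj(a,p))
"
```

```text
[ 0.5448545  -0.09244736  0.14      ]
[ 0.54169223 -0.0907781   0.142     ]
[246.09030264 183.7123314 ]
[246.84424424 184.31242138]
```

Emit:
arm_command --targets '[[[0.07,-0.08,0.4,0,0,0,1],[0,0,0.45,0,0,0,1],[0,0,0.45,0,0,0,1],[0,0,0.4,0,0,0,1],[0,0,0.35,0,0,0,1],[0,0,0,0,0,0,1]]]'

```text
t: 7.2
ee_pos: [0.5415, -0.0892, 0.1141]
eef_rot: [-0.0, 1.0, -0.012, -0.002]
wrist_force: [-0.0, -0.6, 0.7]
width: 0.0857
gripper_force: 0.0
```

Emit:
arm_command --targets '[[[0,0,0,0,0,0,-1],[0,0,0,0,0,0,-1],[0,0,0,0,0,0,-1],[0,0,0,0,0,0,-1],[0,0,0,0,0,0,-1],[0,0,0,0,0,0,-1]]]' --squeeze 40

```text
t: 7.8
ee_pos: [0.5432, -0.0923, 0.117]
eef_rot: [0.002, 1.0, -0.013, 0.001]
wrist_force: [-2.8, -5.4, 5.3]
width: 0.0465
gripper_force: 40.7
```

```bash
python3 -c "
from h import *
to([.542,-.093,.112])
a=cap('scene');b=cap('top')
x=np.hstack([cv2.resize(a['image'][130:230,190:290],None,fx=4,fy=4,interpolation=2),cv2.resize(b['image'][150:250,195:295],None,fx=4,fy=4,interpolation=2)]);cv2.imwrite('pics/c4.png',x)"
```

```text
t 7.8 pos [ 0.5432 -0.0923  0.117 ] yang -91.5 tilt [ 0.0026 -0.0036 -1.    ] q [-0.42  0.66  0.73  2.11 -0.74  0.64 -0.77] F [-2.8 -5.4  5.3] w 0.0465 gf 40.7 delta(tool,FS) [-0.04  0.02  0.17]
```

View pics/c4.png

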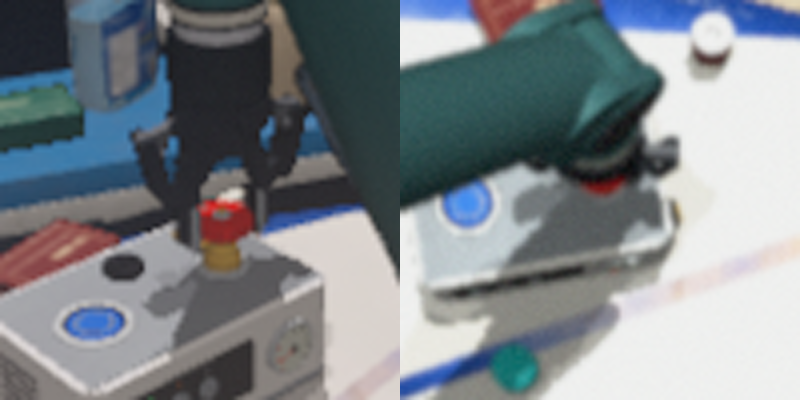

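The pads are closed on the red wheel (about crop (222,220)), at 46.5 mm opening and 40 N grip. Next I turn it anticlockwise while climbing.

Emit:
arm_command --targets '[[[0,0,-0.009,0,0,-1,-1],[0,0,-0.009,0,0,-1,-1],[0,0,-0.009,0,0,-1,-1],[0,0,-0.009,0,0,-1,-1],[0,0,-0.009,0,0,-1,-1],[0,0,-0.009,0,0,-1,-1],[0,0,-0.009,0,0,-1,-1],[0,0,-0.009,0,0,-1,-1]]]'

```text
t: 8.7
ee_pos: [0.5435, -0.0932, 0.1192]
eef_rot: [0.003, 0.965, 0.264, 0.001]
wrist_force: [-1.5, -7.3, 4.2]
width: 0.0467
gripper_force: 40.6
```

```bash
python3 -c "
from h import *
to([.542,-.093,.112]);print(readout.state()['ft_torque'])"
```

```text
t 8.7 pos [ 0.5435 -0.0932  0.1192] yang -59.4 tilt [ 0.0035 -0.0046 -1.    ] q [-0.32  0.61  0.58  2.11 -0.59  0.58 -0.36] F [-1.5 -7.3  4.2] w 0.0467 gf 40.6 delta(tool,FS) [-0.04 -0.03  0.24]
[-1.5782215   0.15147856 -0.09480909]
```

Emit:
arm_command --targets '[[[0,0,-0.009,0,0,-1,-1],[0,0,-0.009,0,0,-1,-1],[0,0,-0.009,0,0,-1,-1],[0,0,-0.009,0,0,-1,-1],[0,0,-0.009,0,0,-1,-1],[0,0,-0.009,0,0,-1,-1],[0,0,-0.009,0,0,-1,-1],[0,0,-0.009,0,0,-1,-1],[0,0,-0.009,0,0,-1,-1],[0,0,-0.009,0,0,-1,-1],[0,0,-0.009,0,0,-1,-1],[0,0,-0.009,0,0,-1,-1],[0,0,-0.009,0,0,-1,-1],[0,0,-0.009,0,0,-1,-1],[0,0,-0.009,0,0,-1,-1],[0,0,-0.009,0,0,-1,-1],[0,0,-0.009,0,0,-1,-1]]]'

```text
t: 10.4
ee_pos: [0.5452, -0.094, 0.1238]
eef_rot: [0.004, 0.653, 0.758, 0.0]
wrist_force: [1.7, -9.7, 2.1]
width: 0.0467
gripper_force: 40.8
```

```bash
python3 -c "
from h import *
to([.542,-.093,.112]);print(readout.state()['ft_torque'])"
```

```text
t 10.4 pos [ 0.5452 -0.094   0.1238] yang 8.5 tilt [ 0.0066 -0.0051 -1.    ] q [-0.1   0.54  0.25  2.09 -0.25  0.53  0.48] F [ 1.7 -9.7  2.1] w 0.0467 gf 40.8 delta(tool,FS) [ 0.05 -0.1   0.39]
[-1.78085709 -0.57398965 -0.17615373]
```

Emit:
arm_command --targets '[[[0,0,-0.009,0,0,-1,-1],[0,0,-0.009,0,0,-1,-1],[0,0,-0.009,0,0,-1,-1],[0,0,-0.009,0,0,-1,-1],[0,0,-0.009,0,0,-1,-1],[0,0,-0.009,0,0,-1,-1],[0,0,-0.009,0,0,-1,-1],[0,0,-0.009,0,0,-1,-1],[0,0,-0.009,0,0,-1,-1],[0,0,-0.009,0,0,-1,-1],[0,0,-0.009,0,0,-1,-1],[0,0,-0.009,0,0,-1,-1],[0,0,-0.009,0,0,-1,-1],[0,0,-0.009,0,0,-1,-1],[0,0,-0.009,0,0,-1,-1],[0,0,-0.009,0,0,-1,-1],[0,0,-0.009,0,0,-1,-1],[0,0,-0.009,0,0,-1,-1],[0,0,0,0,0,0,-1]]]'

```text
t: 12.3
ee_pos: [0.5467, -0.0925, 0.1287]
eef_rot: [0.004, 0.083, 0.997, -0.001]
wrist_force: [4.9, -6.9, 0.1]
width: 0.0465
gripper_force: 41.2
```

Emit:
arm_command --targets '[[[0,0,0,0,0,0,1],[0,0,0,0,0,0,1],[0,0,0,0,0,0,1],[0,0,0,0,0,0,1],[0,0,0,0,0,0,1],[0,0,0,0,0,0,1]]]'

```text
t: 12.9
ee_pos: [0.5425, -0.0893, 0.1274]
eef_rot: [-0.0, 0.082, 0.997, 0.0]
wrist_force: [0.7, -1.1, -0.5]
width: 0.0854
gripper_force: 0.0
```

```bash
python3 -c "
from h import *
to([.542,-.093,.22]);print(readout.state()['ft_torque'])"
```

```text
t 12.9 pos [ 0.5425 -0.0893  0.1274] yang 80.6 tilt [-4.e-04  2.e-04 -1.e+00] q [ 0.16  0.52 -0.11  2.08  0.1   0.54  1.38] F [ 0.7 -1.1 -0.5] w 0.0854 gf 0.0 delta(tool,FS) [-0.   -0.12 -3.09]
[-0.01276191 -0.04422559 -0.02161509]
```

Emit:
arm_command --targets '[[[0,0,-0.6,0,0,0,1],[0,0,-0.9,0,0,0,1],[0,0,-0.9,0,0,0,1],[0.28,0.74,0,0,0,0,-1],[0.28,0.74,0,0,0,0,-1],[0.28,0.74,0,0,0,0,-1],[0.28,0.74,0,0,0,0,-1],[0.28,0.74,0.6,0,0,0,-1],[0,0,0.6,0,0,0,-1],[0,0,0,0,0,0,-1],[0,0,0,0,0,0,-1]]]'

```text
t: 14.0
ee_pos: [0.5193, 0.0264, 0.1634]
eef_rot: [-0.0, 0.082, 0.997, -0.0]
wrist_force: [0.4, 0.1, 0.3]
width: -0.0
gripper_force: 0.0
```

```bash
python3 -c "
from h import *
to([.520,.027,.105]);
a=cap('scene');b=cap('top')
x=np.hstack([cv2.resize(a['image'][130:230,180:280],None,fx=4,fy=4,interpolation=2),cv2.resize(b['image'][150:250,195:295],None,fx=4,fy=4,interpolation=2)]);cv2.imwrite('pics/c5.png',x)"
```

```text
t 14.0 pos [0.5193 0.0264 0.1634] yang 80.6 tilt [-8.e-04 -4.e-04 -1.e+00] q [-0.04  0.44 -0.13  2.12  0.1   0.59  1.17] F [0.4 0.1 0.3] w -0.0 gf 0.0 delta(tool,FS) [-0.02  0.03  1.95]
```

View pics/c5.png

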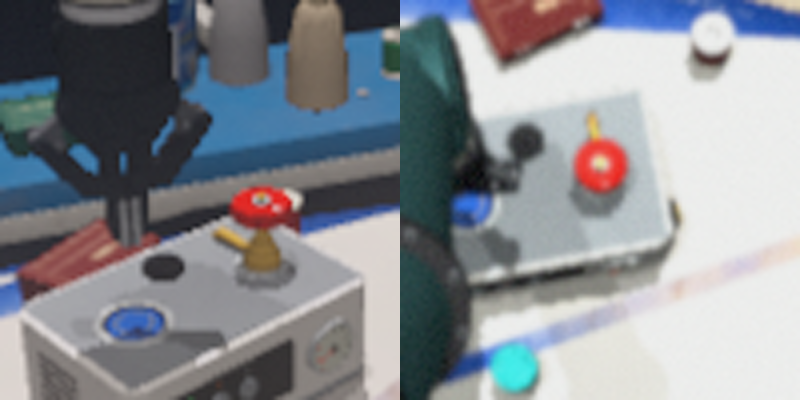

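The wheel has visibly risen (crop (262,200)), and the closed fingertips are above and behind the blue cap as seen from the side. Going down to near contact.

Emit:
arm_command --targets '[[[0,0,0.6,0,0,0,-1],[0,0,0.6,0,0,0,-1],[0,0,0.5,0,0,0,-1],[0,0,0.3,0,0,0,-1],[0,0,0.1,0,0,0,-1],[0,0,0,0,0,0,-1]]]'

```text
t: 14.7
ee_pos: [0.5197, 0.0265, 0.1006]
eef_rot: [0.0, 0.082, 0.997, -0.0]
wrist_force: [0.4, -0.2, 0.3]
width: 0.0003
gripper_force: 0.0
```

Emit:
arm_command --targets '[[[0,0,0.07,0,0,0,-1],[0,0,0.07,0,0,0,-1],[0,0,0,0,0,0,-1]]]'

```text
t: 15.0
ee_pos: [0.5196, 0.0268, 0.0964]
eef_rot: [0.0, 0.082, 0.997, 0.0]
wrist_force: [-0.4, -0.1, 0.4]
width: -0.0003
gripper_force: 0.0
```

Emit:
arm_command --targets '[[[0,0,0.07,0,0,0,-1],[0,0,0,0,0,0,-1]]]'

```text
t: 15.2
ee_pos: [0.5195, 0.0268, 0.0942]
eef_rot: [0.0, 0.082, 0.997, 0.0]
wrist_force: [0.1, -0.2, 2.4]
width: 0.0001
gripper_force: 1.1
```

Emit:
arm_command --targets '[[[0,0,0.05,0,0,0,-1],[0,0,0,0,0,0,-1]]]'

```text
t: 15.4
ee_pos: [0.5195, 0.0267, 0.0926]
eef_rot: [0.0, 0.082, 0.997, 0.0]
wrist_force: [-0.7, -0.2, 2.2]
width: 0.0003
gripper_force: 1.1
```

Emit:
arm_command --targets '[[[0,0,0.05,0,0,0,-1],[0,0,0,0,0,0,-1]]]'

```text
t: 15.6
ee_pos: [0.5195, 0.0267, 0.091]
eef_rot: [0.0, 0.082, 0.997, 0.0]
wrist_force: [0.0, -0.2, 2.9]
width: -0.0001
gripper_force: 1.1
```

Emit:
arm_command --targets '[[[0,0,0.05,0,0,0,-1],[0,0,0,0,0,0,-1]]]'

```text
t: 15.8
ee_pos: [0.5195, 0.0267, 0.0895]
eef_rot: [0.0, 0.082, 0.997, 0.0]
wrist_force: [-0.6, -0.7, 2.2]
width: 0.0
gripper_force: 1.2
```

Emit:
arm_command --targets '[[[0,0,0.04,0,0,0,-1],[0,0,0,0,0,0,-1]]]'

```text
t: 16.0
ee_pos: [0.5195, 0.0268, 0.0883]
eef_rot: [0.0, 0.082, 0.997, 0.0]
wrist_force: [-0.2, -0.6, 2.5]
width: 0.0002
gripper_force: 1.2
```

Emit:
arm_command --targets '[[[0,0,0.04,0,0,0,-1],[0,0,0,0,0,0,-1]]]'

```text
t: 16.2
ee_pos: [0.5195, 0.0268, 0.0877]
eef_rot: [0.0, 0.082, 0.997, -0.0]
wrist_force: [-1.7, -0.6, 7.6]
width: 0.0001
gripper_force: 3.8
```

Emit:
arm_command --targets '[[[0,0,0.04,0,0,0,-1],[0,0,0,0,0,0,-1]]]'

```text
t: 16.4
ee_pos: [0.5195, 0.0268, 0.0873]
eef_rot: [0.0, 0.082, 0.997, -0.0]
wrist_force: [-3.4, 0.1, 15.8]
width: -0.0002
gripper_force: 7.6
```

Emit:
arm_command --targets '[[[0,0,0.04,0,0,0,-1],[0,0,0,0,0,0,-1]]]'

```text
t: 16.6
ee_pos: [0.5196, 0.0268, 0.0869]
eef_rot: [0.0, 0.082, 0.997, -0.0]
wrist_force: [-4.9, 0.4, 22.8]
width: -0.0003
gripper_force: 11.3
```

The hard stop was reached, peaking at 22.8 N, so well under 40 N. Lifting so the latch can spring out.

Emit:
arm_command --targets '[[[0,0,-0.2,0,0,0,-1],[0,0,-0.4,0,0,0,-1],[0,0,-0.6,0,0,0,-1],[0,0,-0.6,0,0,0,1],[0,0,-0.6,0,0,0,1],[0,0,-0.6,0,0,0,1],[0,0,-0.3,0,0,0,1],[0,0,0,0,0,0,1],[0,0,0,0,0,0,1]]]'

```text
t: 17.5
ee_pos: [0.519, 0.0266, 0.1835]
eef_rot: [-0.0, 0.082, 0.997, -0.0]
wrist_force: [0.2, -0.3, -0.9]
width: 0.0846
gripper_force: 0.0
```

```bash
python3 - <<'E'
from h import *
to([.52,.027,.10])
a=cap('scene');b=cap('top')
for c,n,r in((a,'s',(150,240,190,240)),(b,'t',(170,230,195,270))):
    h=cv2.cvtColor(c['image'],cv2.COLOR_BGR2HSV);m=(h[...,0]>102)&(h[...,0]<125)&(h[...,1]>120)
    k=np.zeros_like(m);k[r[0]:r[1],r[2]:r[3]]=1
    N,l,s,ce=cv2.connectedComponentsWithStats((m&k).astype(np.uint8))
    for i in range(1,N):
        if s[i,4]>20: print(n,ce[i],s[i],ray(c,*ce[i],.126),ray(c,*ce[i],.115))
# tray
g=cv2.cvtColor(b['image'],cv2.COLOR_BGR2GRAY)
m=np.zeros_like(g);m[185:240,295:355]=(g[185:240,295:355]<140)
n,l,s,ce=cv2.connectedComponentsWithStats(m)
i=1+np.argmax(s[1:,4]);p=np.argwhere(l==i)[:,::-1].astype(np.float32);r=cv2.minAreaRect(p);print(s[i],r,ray(b,*r[0],.018),[ray(b,*q,.018)[:2].round(3).tolist() for q in cv2.boxPoints(r)])
x=np.hstack([cv2.resize(a['image'][130:230,180:280],None,fx=4,fy=4,interpolation=2),cv2.resize(b['image'][150:250,195:295],None,fx=4,fy=4,interpolation=2)]);cv2.imwrite('pics/c6.png',x)
E
```

```text
t 17.5 pos [0.519  0.0266 0.1835] yang 80.6 tilt [-6.e-04 -1.e-04 -1.e+00] q [-0.03  0.41 -0.14  2.11  0.09  0.64  1.17] F [ 0.2 -0.3 -0.9] w 0.0846 gf 0.0 delta(tool,FS) [-0.03  0.02  2.78]
s [226.90384615 154.05769231] [222 150   9   9  52] [ 0.7941304  -0.15029459  0.126     ] [ 0.81625362 -0.16043694  0.115     ]
s [235.64661654 165.26315789] [231 152   9  23 133] [ 0.69532087 -0.13583718  0.126     ] [ 0.71538614 -0.14567843  0.115     ]
s [210.72566372 169.89823009] [195 158  31  23 452] [ 0.70600288 -0.04779615  0.126     ] [ 0.72629063 -0.05580372  0.115     ]
s [212.93452381 205.45833333] [206 198  14  15 168] [0.50075992 0.03465394 0.126     ] [0.51677299 0.02836358 0.115     ]
t [211.29126214 199.50485437] [206 193  11  13 103] [0.5154902  0.02276838 0.126     ] [0.51763339 0.02424746 0.115     ]
[342 203   3   6   6] ((343.0000305175781, 205.50001525878906), (5.366563320159912, 0.4472135603427887), 63.43495178222656) [ 0.52435138 -0.45871113  0.018     ] [[0.533, -0.454], [0.534, -0.455], [0.516, -0.464], [0.515, -0.462]]
```

View pics/c6.png

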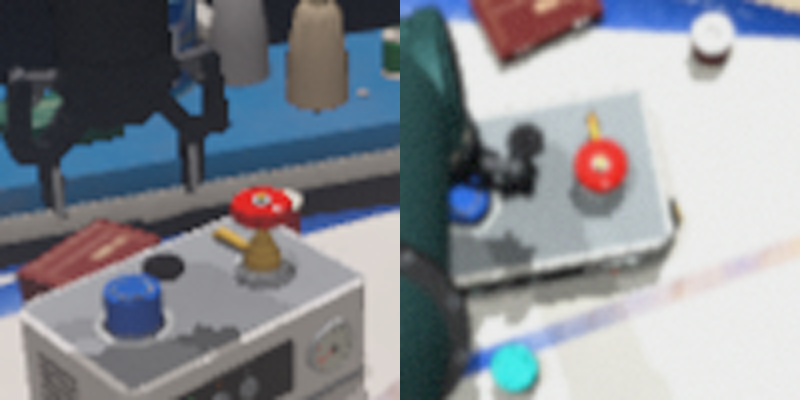

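The cap has sprung out: blue cylinder at crop (133,305), with the open fingers above it. Going down to grip.

Emit:
arm_command --targets '[[[0,0,0.6,0,0,0,1],[0,0,0.6,0,0,0,1],[0,0,0.6,0,0,0,1],[0,0,0.5,0,0,0,1],[0,0,0.4,0,0,0,1],[0,0,0.12,0,0,0,1],[0,0,0,0,0,0,1]]]'

```text
t: 18.3
ee_pos: [0.5189, 0.0268, 0.0985]
eef_rot: [-0.001, 0.082, 0.997, -0.0]
wrist_force: [0.4, 0.5, 0.1]
width: 0.0854
gripper_force: 0.0
```

Emit:
arm_command --targets '[[[0,0,0,0,0,0,-1],[0,0,0,0,0,0,-1],[0,0,0,0,0,0,-1],[0,0,0,0,0,0,-1],[0,0,0,0,0,0,-1],[0,0,0,0,0,0,-1],[0,0,0,0,0,0,-1]]]' --squeeze 30

```text
t: 19.0
ee_pos: [0.5197, 0.0268, 0.0994]
eef_rot: [0.0, 0.082, 0.997, 0.0]
wrist_force: [0.4, -0.3, 0.8]
width: 0.0413
gripper_force: 32.7
```

```bash
python3 - <<'E'
from h import *
to([.52,.027,.20])
import pickle
a,b=pickle.load(open('c1.pkl','rb'))
# tray outline: dark thin lines in crop, convex hull
g=cv2.cvtColor(b['image'],cv2.COLOR_BGR2GRAY).astype(int)
bg=cv2.medianBlur(b['image'],9);bg=cv2.cvtColor(bg,cv2.COLOR_BGR2GRAY).astype(int)
m=np.zeros(g.shape,np.uint8);m[186:236,297:352]=((bg-g)[186:236,297:352]>25)
m=cv2.morphologyEx(m,cv2.MORPH_CLOSE,np.ones((3,3)))
n,l,s,ce=cv2.connectedComponentsWithStats(m)
i=1+np.argmax(s[1:,4]);p=np.argwhere(l==i)[:,::-1].astype(np.float32);r=cv2.minAreaRect(p)
q=[ray(b,*k,.018)[:2] for k in cv2.boxPoints(r)];print(s[i],r,ray(b,*r[0],.018),np.round(q,3).tolist(),[np.linalg.norm(q[k]-q[k-1]).round(3) for k in range(4)])
E
```

```text
t 19.0 pos [0.5197 0.0268 0.0994] yang 80.6 tilt [ 8.e-04  1.e-04 -1.e+00] q [-0.06  0.54 -0.11  2.16  0.13  0.44  1.14] F [ 0.4 -0.3  0.8] w 0.0413 gf 32.7 delta(tool,FS) [-0.01  0.01 -3.35]
[299 188  51  47 323] ((323.9137878417969, 210.5344696044922), (35.46780776977539, 42.1528434753418), 68.19859313964844) [ 0.50362852 -0.38653216  0.018     ] [[0.534, -0.289], [0.598, -0.438], [0.473, -0.484], [0.412, -0.337]] [np.float64(0.132), np.float64(0.162), np.float64(0.133), np.float64(0.159)]
```

Emit:
arm_command --targets '[[[0,0,-0.1,0,0,0,-1],[0,0,-0.25,0,0,0,-1],[0,0,-0.4,0,0,0,-1],[0,0,-0.5,0,0,0,-1],[0,0,-0.5,0,0,0,-1],[0,0,-0.5,0,0,0,-1],[0,0,-0.5,0,0,0,-1],[0,0,-0.5,0,0,0,-1],[0,0,-0.4,0,0,0,-1],[0,0,-0.25,0,0,0,-1],[0,0,0,0,0,0,-1]]]'

```text
t: 20.1
ee_pos: [0.5199, 0.0268, 0.2175]
eef_rot: [0.001, 0.082, 0.997, 0.0]
wrist_force: [-0.6, 0.3, -1.2]
width: 0.0409
gripper_force: 32.5
```

```bash
python3 -c "
from h import *
to([.504,-.387,.215])
a=cap('scene');b=cap('top')
x=np.hstack([cv2.resize(a['image'][130:230,180:280],None,fx=4,fy=4,interpolation=2),cv2.resize(b['image'][150:250,195:295],None,fx=4,fy=4,interpolation=2)]);cv2.imwrite('pics/c7.png',x)"
```

```text
t 20.1 pos [0.5199 0.0268 0.2175] yang 80.6 tilt [ 2.2e-03  2.0e-04 -1.0e+00] q [-0.02  0.36 -0.15  2.08  0.08  0.71  1.18] F [-0.6  0.3 -1.2] w 0.0409 gf 32.5 delta(tool,FS) [ -1.73 -13.69   0.08]
```

View pics/c7.png

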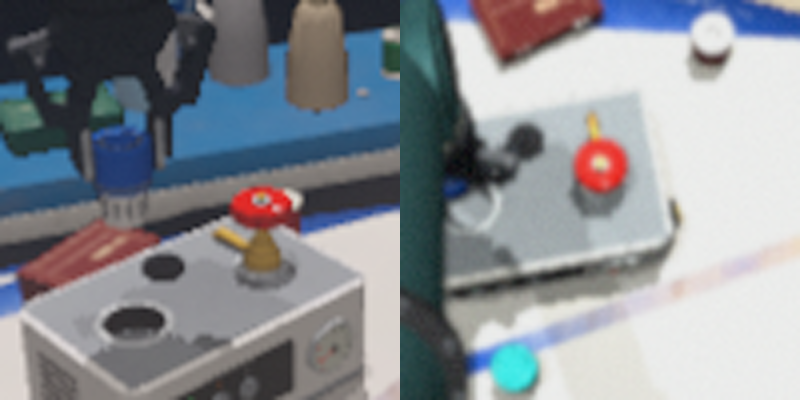

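The cartridge hangs in the gripper (cap at crop (122,165)) and the well is empty at (137,323). Carrying it to the tray.

Emit:
arm_command --targets '[[[-0.04,-0.3,0,0,0,0,-1],[-0.07,-0.55,0,0,0,0,-1],[-0.1,-0.8,0,0,0,0,-1],[-0.1,-0.8,0,0,0,0,-1],[-0.1,-0.8,0,0,0,0,-1],[-0.1,-0.8,0,0,0,0,-1],[-0.1,-0.8,0,0,0,0,-1],[-0.1,-0.8,0,0,0,0,-1],[-0.1,-0.8,0,0,0,0,-1],[-0.1,-0.8,0,0,0,0,-1],[-0.1,-0.8,0,0,0,0,-1],[-0.1,-0.8,0,0,0,0,-1],[-0.1,-0.8,0,0,0,0,-1],[-0.1,-0.8,0,0,0,0,-1],[-0.1,-0.8,0,0,0,0,-1],[-0.1,-0.8,0,0,0,0,-1],[-0.1,-0.8,0,0,0,0,-1],[-0.1,-0.55,0,0,0,0,-1],[-0.06,-0.3,0,0,0,0,-1],[0,0,0,0,0,0,-1]]]'

```text
t: 22.2
ee_pos: [0.504, -0.3887, 0.2157]
eef_rot: [-0.0, 0.083, 0.997, -0.0]
wrist_force: [-0.1, 0.6, -0.8]
width: 0.0412
gripper_force: 32.5
```

```bash
python3 -c "
from h import *
to([.504,-.387,.036])
a=cap('scene');b=cap('top')
x=np.hstack([cv2.resize(a['image'][110:260,260:410],None,fx=2.66,fy=2.66,interpolation=2),cv2.resize(b['image'][150:250,265:365],None,fx=4,fy=4,interpolation=2)[:399]]);cv2.imwrite('pics/c8.png',x)"
```

```text
t 22.2 pos [ 0.504  -0.3887  0.2157] yang 80.5 tilt [-7.e-04 -1.e-04 -1.e+00] q [ 0.64  0.5  -0.08  1.83  0.05  0.82  1.94] F [-0.1  0.6 -0.8] w 0.0412 gf 32.5 delta(tool,FS) [0.01 0.06 5.99]
```

View pics/c8.png

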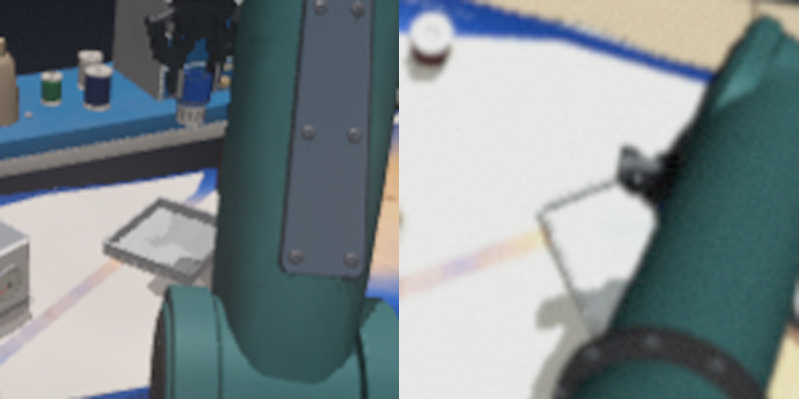

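The cartridge is upright in the hand and above the tray, whose near corner is at crop (165,270) in the scene view. Lowering.

Emit:
arm_command --targets '[[[0,0,0.3,0,0,0,-1],[0,0,0.6,0,0,0,-1],[0,0,0.7,0,0,0,-1],[0,0,0.7,0,0,0,-1],[0,0,0.7,0,0,0,-1],[0,0,0.7,0,0,0,-1],[0,0,0.7,0,0,0,-1],[0,0,0.6,0,0,0,-1],[0,0,0.4,0,0,0,-1],[0,0,0.2,0,0,0,-1],[0,0,0.1,0,0,0,-1],[0,0,0,0,0,0,-1]]]'

```text
t: 23.5
ee_pos: [0.5049, -0.3874, 0.0454]
eef_rot: [0.0, 0.082, 0.997, -0.0]
wrist_force: [0.4, -0.4, 0.0]
width: 0.041
gripper_force: 32.5
```

Emit:
arm_command --targets '[[[0,0,0.06,0,0,0,-1],[0,0,0.06,0,0,0,-1],[0,0,0,0,0,0,-1]]]'

```text
t: 23.8
ee_pos: [0.5046, -0.3876, 0.0419]
eef_rot: [0.0, 0.082, 0.997, -0.0]
wrist_force: [0.6, 0.1, -1.1]
width: 0.0411
gripper_force: 32.5
```

Emit:
arm_command --targets '[[[0,0,0.05,0,0,0,-1],[0,0,0,0,0,0,-1]]]'

```text
t: 24.0
ee_pos: [0.5045, -0.3874, 0.0401]
eef_rot: [0.0, 0.082, 0.997, -0.0]
wrist_force: [0.9, 0.2, -1.2]
width: 0.0411
gripper_force: 32.5
```

Emit:
arm_command --targets '[[[0,0,0.05,0,0,0,-1],[0,0,0,0,0,0,-1]]]'

```text
t: 24.2
ee_pos: [0.5044, -0.3874, 0.0384]
eef_rot: [-0.0, 0.082, 0.997, 0.0]
wrist_force: [-0.3, -0.2, -1.4]
width: 0.0411
gripper_force: 32.5
```

Emit:
arm_command --targets '[[[0,0,0.04,0,0,0,-1],[0,0,0,0,0,0,-1]]]'

```text
t: 24.4
ee_pos: [0.5045, -0.3873, 0.0373]
eef_rot: [-0.0, 0.082, 0.997, 0.0]
wrist_force: [-0.0, 0.2, -0.9]
width: 0.0412
gripper_force: 32.5
```

Emit:
arm_command --targets '[[[0,0,0.03,0,0,0,-1],[0,0,0,0,0,0,-1]]]'

```text
t: 24.6
ee_pos: [0.5046, -0.3874, 0.0371]
eef_rot: [-0.0, 0.082, 0.997, 0.0]
wrist_force: [-0.9, 0.8, 3.6]
width: 0.041
gripper_force: 33.0
```

Contact with the tray floor at the expected height. Releasing gently and retreating upward.

Emit:
arm_command --targets '[[[0,0,0,0,0,0,0.1],[0,0,0,0,0,0,0.2],[0,0,0,0,0,0,0.5],[0,0,0,0,0,0,1],[0,0,0,0,0,0,1],[0,0,0,0,0,0,1],[0,0,0,0,0,0,1]]]'

```text
t: 25.3
ee_pos: [0.5046, -0.3874, 0.0365]
eef_rot: [0.0, 0.082, 0.997, -0.0]
wrist_force: [-0.1, 0.5, 0.7]
width: 0.0854
gripper_force: 0.0
```

Emit:
arm_command --targets '[[[0,0,-0.3,0,0,0,1],[0,0,-0.5,0,0,0,1],[0,0,-0.7,0,0,0,1],[0,0,-0.7,0,0,0,1],[0,0,-0.7,0,0,0,1],[0,0,-0.7,0,0,0,1],[0,0,-0.7,0,0,0,1],[0,0,-0.7,0,0,0,1],[0,0.6,-0.7,0,0,0,1],[0,0.8,-0.3,0,0,0,1],[0,0.8,0,0,0,0,1],[0,0.8,0,0,0,0,1],[0,0.8,0,0,0,0,1],[0,0.8,0,0,0,0,1],[0,0.5,0,0,0,0,1],[0,0,0,0,0,0,1]]]'

```text
t: 26.9
ee_pos: [0.5304, -0.2338, 0.2176]
eef_rot: [0.001, 0.08, 0.997, 0.0]
wrist_force: [-0.2, -0.0, -0.5]
width: 0.0852
gripper_force: 0.0
```

```bash
python3 -c "
from h import *
to([.504,-.387,.036])
a=cap('scene');b=cap('top')
x=np.hstack([cv2.resize(a['image'][110:260,260:410],None,fx=2.66,fy=2.66,interpolation=2),cv2.resize(b['image'][150:250,265:365],None,fx=4,fy=4,interpolation=2)[:399]]);cv2.imwrite('pics/c9.png',x)"
```

```text
t 26.9 pos [ 0.5304 -0.2338  0.2176] yang 80.8 tilt [ 1.5e-03  7.0e-04 -1.0e+00] q [ 0.41  0.43 -0.1   1.95  0.06  0.76  1.69] F [-0.2 -0.  -0.5] w 0.0852 gf 0.0 delta(tool,FS) [ 0.06 -5.19  6.05]
```

View pics/c9.png

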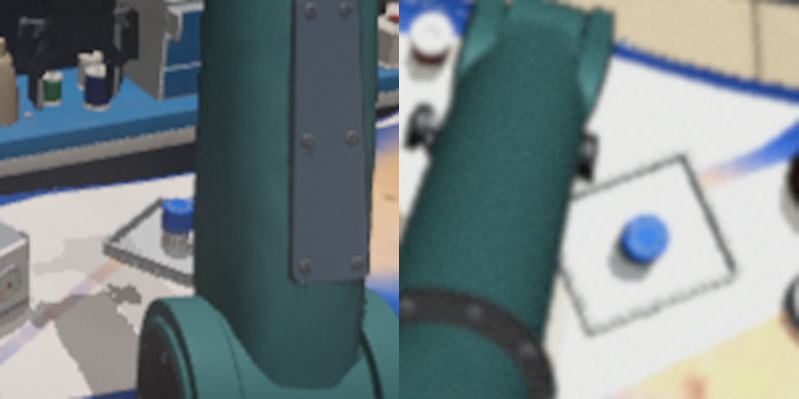

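The cartridge stands upright, well inside the tray (top crop (643,240), scene crop (178,228)). The gripper is open and clear of everything.

```bash
python3 -c "
from workcell import hand_in
print(hand_in())"
```

```text
the job is handed in; nothing more can be done
None
```

The job is handed in: I opened the vent about half a turn (172° of hand rotation) and left it open, and the cartridge came out and now stands upright in the drip tray; the press peaked at 22.8 N because I went past the 8 N stop point, still under the 40 N limit.

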